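Push the spacer row home and shut the gate

TASK

Push the row of four steel spacer rings along the assembly channel as one train, pushing with the fingertips only against the rearmost ring from behind, until the front ring is hard against the end stop and the row is closed up. Then push the gate arm round until it lies fully across the channel behind the row. Do not grip or lift any ring, do not touch the other three, and leave the spare ring, tools and other parts around undisturbed.

Things in the scene. Friction and masses are not known exactly. Their poses are not given: they have to be found in the camera images.
- channel: fixed grey-painted steel channel 380 mm long along its x, end stop (block 25 mm long, 56 wide, top at z = 48 mm) at the +x end, -x end open; origin at the centre of its underside on the bench, z up. Floor top at z = 6 mm; side walls 7 mm thick, inner faces at y = +-21, tops at z = 18 mm, so rings stand 18 mm proud. Stop pin for the gate, 8 mm thick, top z = 38, at x = 5.5, y = -33 mm
- stop_face (a point): middle of the top edge of the end stop's face, 48 mm above the bench, at x = 165, y = 0 mm in the channel's frame. With the row home the ring centres are at channel x = 145, 105, 65 and 25 mm
- gate_pivot (a point): on the upright pivot of the gate, outside the +y wall of the channel, at x = -3, y = 42 mm in the channel's frame, 42 mm above the bench (the top of the gate arm)
- gate_end (a point): the free end of the gate arm, 74 mm from the pivot, at the arm's top edge (42 mm above the bench). The arm is a flat steel bar on edge, 8 mm thick, from 20 to 42 mm above the bench
- gate (a joint): gate arm angle (rad), growing anticlockwise from above. 0: beside the channel, parallel to it, pointing to channel -x; negative (to -0.7): swung outward. 1.571: hard limit, square across the channel, front face at channel x = +1 mm, 4 mm behind the rear ring when the row is home. No spring; friction 0.12 N m (2 to 3 N at mid-arm); stays where left
- ring1: plain steel spacer ring, 40 mm outside diameter, 22 mm bore, 30 mm tall, about 0.2 kg, standing with its axis upright on the channel floor; origin at the centre of its underside. Front ring, nearest the stop
- ring2: plain steel spacer ring, 40 mm outside diameter, 22 mm bore, 30 mm tall, about 0.2 kg, standing with its axis upright on the channel floor; origin at the centre of its underside. Second in the row, touching ring1
- ring3: plain steel spacer ring, 40 mm outside diameter, 22 mm bore, 30 mm tall, about 0.2 kg, standing with its axis upright on the channel floor; origin at the centre of its underside. Third in the row, touching ring2
- ring4: plain steel spacer ring, 40 mm outside diameter, 22 mm bore, 30 mm tall, about 0.2 kg, standing with its axis upright on the channel floor; origin at the centre of its underside. Rearmost ring, touching ring3, the one to push on. The row starts 60 to 115 mm short of the stop. Sliding the row takes about 2 to 8 N
- spare_ring: a fifth, identical spacer ring (40 mm diameter, 30 mm tall) standing on the bench beside the channel, not part of the row; origin at the centre of its underside. Bystander
- socket: steel wrench socket, 26 mm diameter, 38 mm tall, upright; origin at the centre of its underside. Bystander
- gear: stepped steel gear wheel, 66 mm diameter, 28 mm tall, lying flat; origin at the centre of its underside. Bystander
- spray_bottle: white spray bottle with black head, 72 mm diameter, 190 mm tall, standing beyond the stop end of the channel, 100 to 140 mm to the -y side of its centre line; origin at the centre of its underside. Bystander
- screwdriver: black-handled screwdriver, 190 mm long along its x, lying beside the channel on the -y side. Bystander
- hammer: hammer lying along x at the robot's left. Bystander
- wrench: open-ended wrench 200 mm long lying along x at the robot's right. Bystander
Things that resemble listed ones, but are neither listed nor needed, are in the scene too. What is shaped like the ring4 but blue or pink is not meant.

How it is judged:
On the way, in this order (a step that is already met when the one before it is completed fails the run):
1. the whole row is home against the end stop, with the gate still open (x of ring1 in the frame of channel above 0.141 m and x of ring2 in the frame of channel above 0.101 m and x of ring3 in the frame of channel above 0.061 m and x of ring4 in the frame of channel above 0.021 m and value of joint gate below 0.9 rad), for 0.2 s.
2. the gate lies across the channel behind the row (value of joint gate above 1.46 rad and x of ring1 in the frame of channel above 0.141 m and x of ring2 in the frame of channel above 0.101 m and x of ring3 in the frame of channel above 0.061 m and x of ring4 in the frame of channel above 0.021 m), for 0.2 s.
At the end, for the whole second after the job is handed in: Each ring stands upright on the channel floor, at rest, within 4 mm of its home position (row closed up against the end stop), and the gate is within 0.11 rad of square across the channel (all of step 2 and angle between each of ring1, ring2, ring3, ring4's own z axis and vertical below 0.1 rad and z of each of ring1, ring2, ring3, ring4 in the frame of channel below 0.01 m and linear speed of each of ring1, ring2, ring3, ring4 below 0.01 m/s); the robot touches nothing.
It fails at once if a ring of the row is lifted more than 8 mm off the channel floor (z of any of ring1, ring2, ring3, ring4 in the frame of channel above 0.014 m).
It fails at once if a ring of the row is tipped (angle between any of ring1, ring2, ring3, ring4's own z axis and vertical above 0.35 rad).
It fails at once if the fingers press on a ring other than the rearmost (contact force between the fingers and ring1 above 1 N or contact force between the fingers and ring2 above 1 N or contact force between the fingers and ring3 above 1 N).
It fails at once if the rearmost ring is gripped or hooked from above instead of pushed from behind (contact force between the fingers and ring4 above 1 N and horizontal distance between the grasp point and ring4 below 0.012 m).
It fails at once if a bystander is moved more than 12 mm (distance of any of spare_ring, socket, gear, spray_bottle, screwdriver, hammer, wrench from where it was at the start of the episode above 0.012 m).
It also fails if it takes over 54 s, if anything falls off the work surface, if the arm or the gripper's body presses on something with over 40 N, if the wrist force passes 120 N, or if a joint passes its speed limit or range.

ROBOT

A 6-joint arm with a two-finger parallel gripper is mounted at the origin on the work surface. World frame = base frame: x ahead of the robot, y to its left, z up, the work surface at z = 0. Lengths are in m, angles in rad, forces in N, time in s.
With the tool pointing down it reaches from about 0.35 to 0.775 m from the base axis. Payload 5.5 kg.
Tool frame: the origin (TCP) lies midway between the tips of the shut fingers; the grasp point (between the pads) lies 19 mm behind it; z points along the fingers, y is the line along which they close (so a half turn about z gives the same grasp; the last joint's range is limited). The gripper opens to 85 mm and grips with 20 to 120 N. Pads are 22 mm wide; open, the fingers measure 114 mm over their backs; the gripper's body (76 mm by 85 mm) begins 54 mm behind the grasp point. The pads swing forward as they close: fully open they stand 13 mm farther back than shut.
Start: joints at [-1.441, 0.313, 0.046, 1.304, 0, 1.431], TCP at [0.153, -0.554, 0.231] pointing down, gripper open.
Joint ranges: [-2.76, 2.76], [-0.86, 1.69], [-1.03, 1.26], [-2.2, 2.34], [-1.47, 1.5], [-3.14, 3.14]. Speed limits (rad/s): [2.57, 2.57, 3.14, 3.14, 3.14, 3.14].

INTERFACE

Orientations are given as a unit quaternion [w, x, y, z].
In Python, from workcell import env gives the robot as it stands. The module is installed in compiled form; this text tells all that it offers.
- The arm moves only by the tool servo_tool, never from a script. Its argument "increments" is a list of rows, each an object of numbers: "grip": the closure, from 0 (fully open) to 1 (shut); "x", "y", "z": the shift along the tool's x, y, z in mm; "roll": the turn about the tool's z in degrees. In form: [{"grip": .., "x": .., "y": .., "z": .., "roll": ..}, ...]. A call has 1 to 5 rows; each row shifts and turns the commanded pose from where the row before left it, along the tool's axes as they then stand; what a row does not reach is not made up. A row lasts 1/12 s, in which the tool goes at most 41.7 mm and 7.16 degrees, less where a joint would pass 70% of its speed; a pose out of reach is approached as far as the arm can. A call is refused whole if a number of a shift passes 41.7 or a number of a turn 7.16, either way. A call with a gripper value outside its range is refused whole. The fingers move at their own pace and stop on an object; "grip_force" is the grip in N (left out, the last holds). Time passes only in rows, so rows that do not move let the fingers close. It gives the time, the measured TCP pose, the force, the opening and the grip force at its end, in the units of the state.
- env.get_state(): the state, without advancing time (a new reading comes with each control period).
- env.read_camera(name): name is "side" or "top" or "wrist"; returns the picture (480x640x3 uint8, red, green, blue); there is no depth.
- env.get_calibration(name): a dict with "vertical_fov" (degrees; the focal length in pixels is half the picture's height over the tangent of half this angle, whatever the lens; pixels are square), "cx", "cy" (the principal point, pixels), "rvec" (rotation vector, rad) and "tvec" (3), from world to camera coordinates, as OpenCV has them; the wrist camera has in their place "tool_from_camera" (4x4, takes a point from camera to tool coordinates, whose origin is the TCP and whose axes are the flange's). Camera axes: x right, y down, z forward; pixel columns grow to the right and rows downward; lengths in m; the calibration is good to about 2 mm. A picture is of the moment at which its call begins: read the wrist's pose just before it. get_calibration takes no time and is no camera call.
- env.hand_in(): hands the job in; it is judged then, once.
The state is a dict: "clock": time; "joint_pos": joint angles; "qvel": joint speeds; "tau": joint torques, N m; "tcp_pos": TCP position; "orientation": TCP orientation; "wrist_force": force on the tool from outside, world axes, zero at the start; "ft_torque": the same for the moment, N m; "finger_gap": finger opening in m; "grip_force": force on a finger pad.
Only numpy, scipy, OpenCV 4.12 (cv2) and the standard library are available. Lean on these libraries where they do the work, as an engineer would, in place of code of your own. Each camera call takes 0.05 s, during which the arm holds its last target. There are 200 camera calls.

## Working session

There is one attempt and no reset: what is moved stays moved. The work goes in short steps, Python scripts to look and compute and a tool call to move; the robot and the scene stay as the last step left them, time stands still between calls to the robot, and variables do not carry over. Pictures are saved under pics/ and viewed, at most 10 in all, crops included, and the job is handed in when it is done.

Besides the shell and the picture viewer there is one more tool, called after "Emit:" by a JSON object that holds its "fn" and its "kwargs". servo_tool: Moves the arm, as the interface text tells. Its arguments: {"type":"object","properties":{"increments":{"type":"array"},"grip_force":{"type":"number"}},"required":["increments"]}

```bash
mkdir -p pics; python3 - <<'E'
from workcell import env
import cv2,json
for n in("top","side"):
    cv2.imwrite(f"pics/{n}0.png",env.read_camera(n)[:,:,::-1]); print(n,env.get_calibration(n))
print(env.get_calibration("wrist"));print(env.get_state())
E
```

```text
top {'vertical_fov': 42.257855622097985, 'cx': 318.88814151348697, 'cy': 241.74588449927748, 'rvec': array([ 2.11654198, -2.12229388,  0.19569899]), 'tvec': array([0.05447488, 0.61102426, 1.71224798])}
side {'vertical_fov': 52.39976866377368, 'cx': 318.7073010253513, 'cy': 243.16967239962716, 'rvec': array([ 0.56205413, -2.68847411,  1.15944973]), 'tvec': array([0.53848547, 0.18945927, 0.97113549])}
{'vertical_fov': 61.33664552925283, 'cx': 319.0632997426519, 'cy': 240.70340855086437, 'tool_from_camera': array([[ 7.69599906e-04, -9.60819641e-01, -2.77173277e-01,
         7.08172266e-02],
       [ 9.99999036e-01,  4.19150372e-04,  1.32361698e-03,
         9.65794412e-04],
       [-1.15557990e-03, -2.77174029e-01,  9.60819037e-01,
        -1.41981376e-01],
       [ 0.00000000e+00,  0.00000000e+00,  0.00000000e+00,
         1.00000000e+00]])}
{'clock': 0.1, 'joint_pos': array([-1.44059841e+00,  3.13952144e-01,  4.50972684e-02,  1.30359393e+00,
        4.18409384e-05,  1.43123074e+00]), 'qvel': array([-2.44077660e-04, -1.43902095e-03,  3.52348601e-03,  2.04771815e-05,
       -1.84470741e-03, -5.12930776e-04]), 'tau': array([ 4.12847759e-03, -4.81721163e+01,  2.99246764e+01,  1.25975264e-02,
       -2.29144933e-05,  3.51332243e-07]), 'tcp_pos': array([ 0.15320274, -0.55374943,  0.23048468]), 'orientation': array([-8.26133060e-04,  9.90916903e-01,  1.34473074e-01,  2.47901946e-05]), 'wrist_force': array([ 0.65403986, -0.86974417, -0.63217659]), 'ft_torque': array([ 0.02524312, -0.00675958,  0.00026626]), 'grip_force': 0.0, 'finger_gap': 0.0856900723004774}
```

View pics/top0.png

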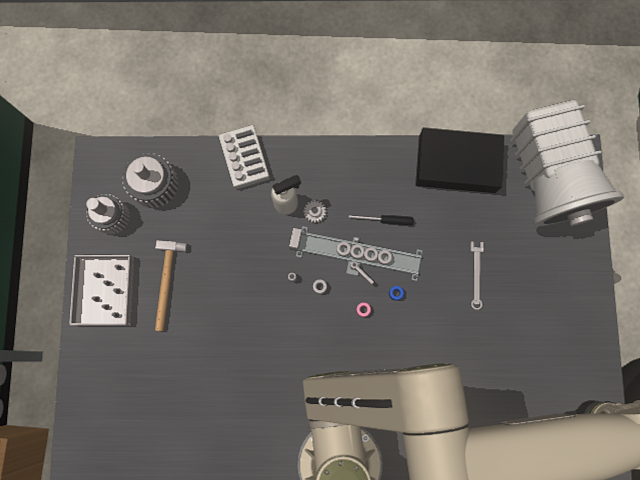

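View pics/side0.png

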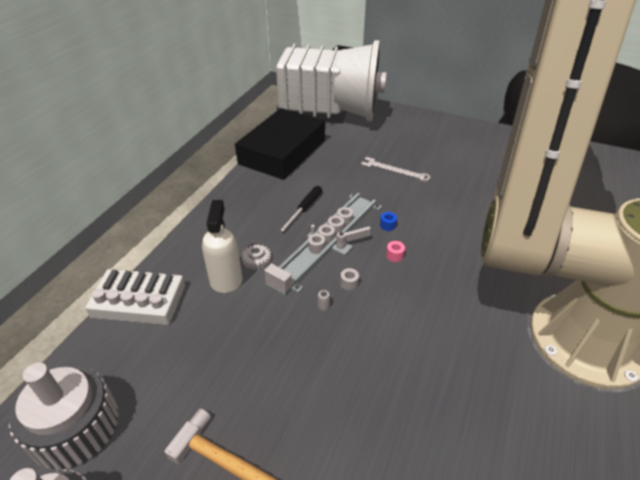

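The top view shows the stop at about (296,238), the open end at (420,265) and the rings at (344..385, 247..257). The gate pivot is at about (353,267) with its arm end at (374,284), so it is swung outward. The spare ring is at (320,286), the socket at (292,276), the gear at (316,211), and the screwdriver runs (350..413, 218).

```bash
cat > h.py <<'E'
import numpy as np,cv2
from workcell import env
def cal(n):
    c=env.get_calibration(n); f=240/np.tan(np.radians(c["vertical_fov"]/2))
    return c,np.array([[f,0,c["cx"]],[0,f,c["cy"]],[0,0,1.]])
def cast(n,px,z,T=None):
    c,K=cal(n); px=np.atleast_2d(px).astype(float)
    d=(np.linalg.inv(K)@np.c_[px,np.ones(len(px))].T).T
    if n=="wrist": R=T[:3,:3]; o=T[:3,3]
    else: R=cv2.Rodrigues(c["rvec"])[0].T; o=-R@c["tvec"]
    d=d@R.T; return o+d*((z-o[2])/d[:,2])[:,None]
def wristT(s):
    w,x,y,z=s["orientation"]; from scipy.spatial.transform import Rotation as Q
    T=np.eye(4);T[:3,:3]=Q.from_quat([x,y,z,w]).as_matrix();T[:3,3]=s["tcp_pos"]
    return T@env.get_calibration("wrist")["tool_from_camera"]
E
python3 - <<'E'
from h import *
im=cv2.imread("pics/top0.png")
cv2.imwrite("pics/topc.png",cv2.resize(im[220:300,280:430],None,fx=5.33,fy=5.33,interpolation=cv2.INTER_CUBIC))
rings=np.array([[344,247],[357,250.5],[371,254],[385,257]])
print(cast("top",rings,.036)); print(cast("top",[[353,267],[374,284]],.042)); print(cast("top",[[302,239]],.048)); print(cast("top",[[420,265]],.018))
E
```

```text
[[ 0.59978838 -0.01940553  0.036     ]
 [ 0.58942593 -0.0567183   0.036     ]
 [ 0.57907927 -0.09681534  0.036     ]
 [ 0.57021265 -0.13684794  0.036     ]]
[[ 0.54057391 -0.04430643  0.042     ]
 [ 0.49163152 -0.10329685  0.042     ]]
[[0.62132523 0.10133349 0.048     ]]
[[ 0.54943204 -0.23937659  0.018     ]]
```

View pics/topc.png

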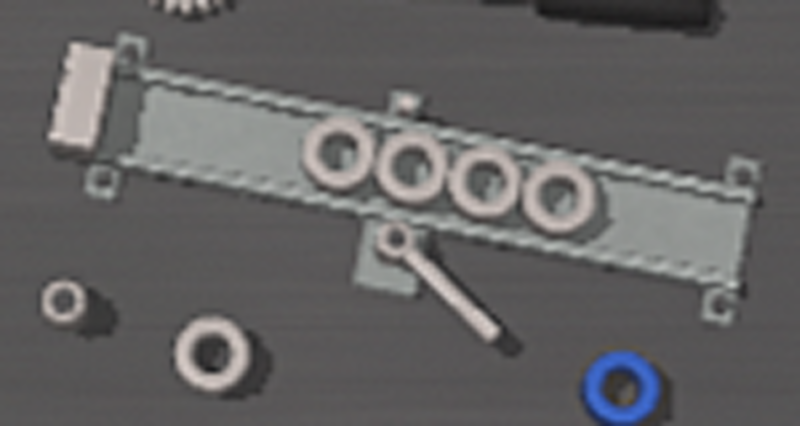

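The enlarged crop (scale 5.33) shows ring1 at (338,153), ring4 at (559,196), the gate pivot at (396,239), the gate end at (493,335) and the middle of the stop's top edge at about (105,98). I'll fit the channel frame from these.

```bash
cat >> h.py <<'E'
def c2p(p): return np.array(p,float)/5.33+[280,220]
E
python3 - <<'E'
from h import *
r=cast("top",c2p([[338,153],[412,168],[485,182],[559,196]]),.036)[:,:2]
g=cast("top",c2p([[396,239],[493,335]]),.042)[:,:2]
s=cast("top",c2p([[105,98]]),.048)[0,:2]
d=(r[0]-r[3]); print("len",np.linalg.norm(d),"gate",np.linalg.norm(g[1]-g[0]))
ends=cast("top",c2p([[742,195],[737,285]]),.018)[:,:2];print("end",ends, np.linalg.norm(ends[0]-ends[1]))
e=ends.mean(0)
for nm,v in(("rings",d),("stop-r",s-r.mean(0)),("stop-end",s-e)):print(nm,np.degrees(np.arctan2(v[1],v[0])),np.linalg.norm(v))
u=(s-e)/np.linalg.norm(s-e); n=np.array([-u[1],u[0]])
O=s-u*.165
print("O",O,"u",u)
for p in [*r,*g,e]: print(np.round(1e3*p,1),"ch",np.round(1e3*np.array([(p-O)@u,(p-O)@n]),1))
E
```

```text
len 0.12122609599982581 gate 0.07274575439483685
end [[ 0.57411451 -0.237903  ]
 [ 0.52473468 -0.23358858]] 0.049567953448653265
rings 78.61734126918678 0.12122609599982581
stop-r 77.67120959600965 0.1894406804494559
stop-end 77.89412618679489 0.3515069594947801
O [ 0.58853861 -0.05338642] u [0.2097188  0.97776174]
[594.8 -17.7] ch [36.2  1.4]
[586.4 -57.5] ch [-4.5  1.2]
[578.7 -96.8] ch [-44.5   0.6]
[ 570.9 -136.5] ch [-85.   -0.2]
[546.8 -48.1] ch [-3.6 41.9]
[494.9 -99.1] ch [-64.3  82. ]
[ 549.4 -235.7] ch [-186.5   -0. ]
```

Emit:
{"fn": "servo_tool", "kwargs": {"increments": [{"grip": 1,"x": 0,"y": 0,"z": 0,"roll": 6.9},{"grip": 1,"x": 0,"y": 0,"z": 0,"roll": 6.9},{"grip": 1,"x": 0,"y": 0,"z": 0,"roll": 6.9},{"grip": 1,"x": 0,"y": 0,"z": 0,"roll": 6.9},{"grip": 1,"x": 23,"y": -32,"z": 0,"roll": 0}], "grip_force": 40}}

```text
clock: 0.52
tcp_pos: [0.1792, -0.5313, 0.2302]
orientation: [0.001, 0.994, -0.111, -0.001]
wrist_force: [0.1, -1.0, 0.5]
finger_gap: 0.0253
grip_force: 0.0
```

Emit:
{"fn": "servo_tool", "kwargs": {"increments": [{"grip": 1,"x": 23,"y": -32,"z": 0,"roll": 0},{"grip": 1,"x": 23,"y": -32,"z": 0,"roll": 0},{"grip": 1,"x": 23,"y": -32,"z": 0,"roll": 0},{"grip": 1,"x": 23,"y": -32,"z": 0,"roll": 0},{"grip": 1,"x": 23,"y": -32,"z": 0,"roll": 0}]}}

```text
clock: 0.93
tcp_pos: [0.3294, -0.3939, 0.231]
orientation: [-0.0, 0.994, -0.106, -0.0]
wrist_force: [0.1, 0.2, -0.4]
finger_gap: 0.0001
grip_force: 0.0
```

Emit:
{"fn": "servo_tool", "kwargs": {"increments": [{"grip": 1,"x": 23,"y": -32,"z": 0,"roll": 0},{"grip": 1,"x": 23,"y": -32,"z": 0,"roll": 0},{"grip": 1,"x": 23,"y": -32,"z": 0,"roll": 0},{"grip": 1,"x": 0,"y": 0,"z": 0,"roll": 0},{"grip": 1,"x": 0,"y": 0,"z": 0,"roll": 0}]}}

```text
clock: 1.35
tcp_pos: [0.4173, -0.3144, 0.2309]
orientation: [-0.0, 0.995, -0.103, -0.0]
wrist_force: [-0.8, -1.4, -0.5]
finger_gap: 0.0004
grip_force: 0.0
```

Emit:
{"fn": "servo_tool", "kwargs": {"increments": [{"grip": 1,"x": 22.5,"y": -31,"z": 0,"roll": 0},{"grip": 1,"x": 22.5,"y": -31,"z": 0,"roll": 0},{"grip": 1,"x": 22.5,"y": -31,"z": 0,"roll": 0},{"grip": 1,"x": 22.5,"y": -31,"z": 0,"roll": 0},{"grip": 1,"x": 22.5,"y": -31,"z": 0,"roll": 0}]}}

```text
clock: 1.77
tcp_pos: [0.559, -0.1888, 0.2311]
orientation: [0.0, 0.994, -0.107, -0.0]
wrist_force: [1.1, -0.4, 0.6]
finger_gap: 0.0001
grip_force: 0.0
```

Emit:
{"fn": "servo_tool", "kwargs": {"increments": [{"grip": 1,"x": 0,"y": 0,"z": 35,"roll": 0},{"grip": 1,"x": 0,"y": 0,"z": 35,"roll": 0},{"grip": 1,"x": 0,"y": 0,"z": 35,"roll": 0},{"grip": 1,"x": 0,"y": 0,"z": 35,"roll": 0},{"grip": 1,"x": 0,"y": 0,"z": 20,"roll": 0}]}}

```text
clock: 2.18
tcp_pos: [0.5558, -0.1888, 0.067]
orientation: [-0.001, 0.994, -0.107, -0.003]
wrist_force: [-1.2, -0.9, -0.7]
finger_gap: 0.0003
grip_force: 0.0
```

```bash
cat >> h.py <<'E'
O=np.array([.58854,-.05339]);u=np.array([.20972,.97776]);n=np.array([-u[1],u[0]])
def ch(p): p=np.asarray(p)[:2]-O; return np.round([1e3*p@u,1e3*p@n],1)
E
python3 - <<'E'
from h import *
s=env.get_state(); cv2.imwrite("pics/w1.png",env.read_camera("wrist")[:,:,::-1])
print(ch(s["tcp_pos"]),s["tcp_pos"],s["wrist_force"],s["orientation"])
E
```

```text
[-139.3    3.6] [ 0.55575805 -0.188828    0.06697045] [-1.2409815  -0.86809138 -0.68423854] [-6.95040596e-04  9.94284193e-01 -1.06729940e-01 -2.67963940e-03]
```

View pics/w1.png

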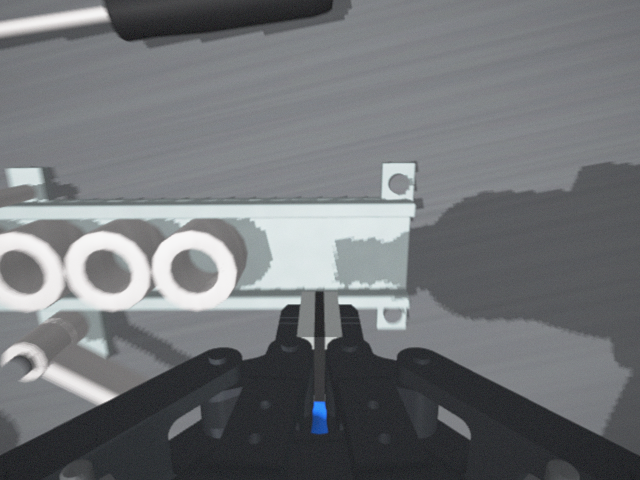

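The wrist view shows ring4 at (195,265) ahead of the shut fingers. The pale pads have their tip at (320,292), the darker finger body stands wider, and the linkage wings start about 40 mm above the tip. I'll roll −90° so the 22 mm pad edge (tool +x) leads; that also keeps joint 6 away from its limit.

Emit:
{"fn": "servo_tool", "kwargs": {"increments": [{"grip": 1,"roll": -6.93},{"grip": 1,"roll": -6.93},{"grip": 1,"roll": -6.93},{"grip": 1,"roll": -6.93},{"grip": 1,"roll": -6.93}]}}

```text
invalid input at $.increments[0]: expected keys grip, x, y, z, roll
```

Emit:
{"fn": "servo_tool", "kwargs": {"increments": [{"grip": 1,"roll": -6.93},{"grip": 1,"roll": -6.93},{"grip": 1,"roll": -6.93},{"grip": 1,"roll": -6.93},{"grip": 1,"roll": -6.93}]}}

```text
invalid input at $.increments[0]: expected keys grip, x, y, z, roll
```

Emit:
{"fn": "servo_tool", "kwargs": {"increments": [{"grip": 1,"roll": -6.93},{"grip": 1,"roll": -6.93},{"grip": 1,"roll": -6.93},{"grip": 1},{"grip": 1}]}}

```text
invalid input at $.increments[0]: expected keys grip, x, y, z, roll
```

```bash
python3 - <<'E'
from h import *
s=env.get_state(); cv2.imwrite("pics/w2.png",env.read_camera("wrist")[:,:,::-1])
print(ch(s["tcp_pos"]),s["tcp_pos"],s["wrist_force"],s["orientation"],s["joint_pos"])
o=s["orientation"];print(np.degrees(2*np.arctan2(o[2],o[1])))
E
```

```text
[-138.9    5.6] [ 0.55397031 -0.18804209  0.06399898] [-0.75303666  0.17684753 -2.61069648] [-0.00156539  0.99426249 -0.10683964 -0.00499369] [-4.64129823e-01  4.40619054e-01 -1.92611129e-01  9.48017907e-01
 -5.57738683e-04  2.89155658e+00]
-12.26650125829521
```

View pics/w2.png

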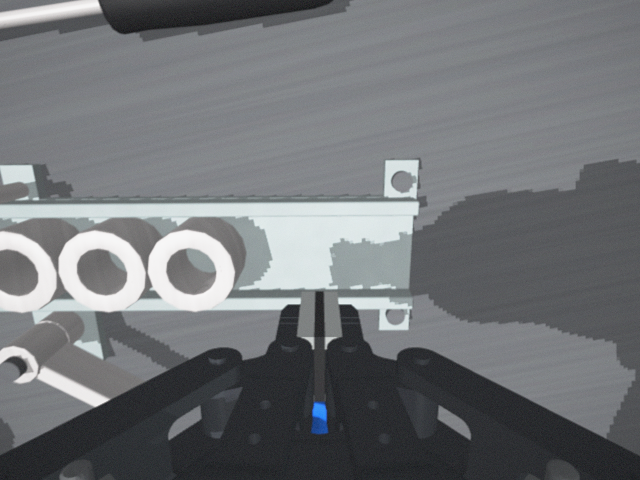

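The picture is unchanged, because the moves were refused: every row needs all the keys. I'll repeat the roll.

Emit:
{"fn": "servo_tool", "kwargs": {"increments": [{"grip": 1,"x": 0,"y": 0,"z": 0,"roll": -6.93},{"grip": 1,"x": 0,"y": 0,"z": 0,"roll": -6.93},{"grip": 1,"x": 0,"y": 0,"z": 0,"roll": -6.93},{"grip": 1,"x": 0,"y": 0,"z": 0,"roll": -6.93},{"grip": 1,"x": 0,"y": 0,"z": 0,"roll": -6.93}]}}

```text
clock: 2.7
tcp_pos: [0.5595, -0.1902, 0.0735]
orientation: [0.001, 0.98, 0.197, 0.001]
wrist_force: [-0.2, -0.6, -0.2]
finger_gap: -0.0001
grip_force: 0.0
```

Emit:
{"fn": "servo_tool", "kwargs": {"increments": [{"grip": 1,"x": 0,"y": 0,"z": 0,"roll": -6.93},{"grip": 1,"x": 0,"y": 0,"z": 0,"roll": -6.93},{"grip": 1,"x": 0,"y": 0,"z": 0,"roll": -6.93},{"grip": 1,"x": 0,"y": 0,"z": 0,"roll": -6.93},{"grip": 1,"x": 0,"y": 0,"z": 0,"roll": -6.93}]}}

```text
clock: 3.12
tcp_pos: [0.5595, -0.1902, 0.0735]
orientation: [0.001, 0.877, 0.48, 0.001]
wrist_force: [-0.5, -0.1, -0.3]
finger_gap: -0.0
grip_force: 0.0
```

Emit:
{"fn": "servo_tool", "kwargs": {"increments": [{"grip": 1,"x": 0,"y": 0,"z": 0,"roll": -6.93},{"grip": 1,"x": 0,"y": 0,"z": 0,"roll": -6.93},{"grip": 1,"x": 0,"y": 0,"z": 0,"roll": -6.93},{"grip": 1,"x": 0,"y": 0,"z": 0,"roll": 0},{"grip": 1,"x": 0,"y": 0,"z": 0,"roll": 0}]}}

```text
clock: 3.53
tcp_pos: [0.5594, -0.1898, 0.0729]
orientation: [0.001, 0.779, 0.627, 0.0]
wrist_force: [-0.1, -0.1, -0.2]
finger_gap: -0.0
grip_force: 0.0
```

```bash
cat > st.py <<'E'
from h import *
s=env.get_state()
o=s["orientation"];print(ch(s["tcp_pos"]),s["tcp_pos"].round(4),"F",s["wrist_force"].round(1),"ang",np.degrees(2*np.arctan2(o[2],o[1])).round(2),s["joint_pos"].round(2))
E
python3 st.py
```

```text
[-1.394e+02 -1.000e-01] [ 0.5594 -0.1898  0.0729] F [-0.1 -0.1 -0.2] ang 77.68 [-0.46  0.43 -0.18  0.95 -0.    1.32]
```

Emit:
{"fn": "servo_tool", "kwargs": {"increments": [{"grip": 1,"x": 0,"y": 0,"z": 20,"roll": 0},{"grip": 1,"x": 0,"y": 0,"z": 20,"roll": 0},{"grip": 1,"x": 0,"y": 0,"z": 20,"roll": 0},{"grip": 1,"x": 0,"y": 0,"z": 0,"roll": 0},{"grip": 1,"x": 0,"y": 0,"z": 0,"roll": 0}]}}

```text
clock: 3.95
tcp_pos: [0.558, -0.1884, 0.011]
orientation: [-0.001, 0.778, 0.628, -0.0]
wrist_force: [-0.1, -0.2, -0.2]
finger_gap: -0.0
grip_force: 0.0
```

Emit:
{"fn": "servo_tool", "kwargs": {"increments": [{"grip": 1,"x": 5,"y": 0,"z": 0,"roll": 0},{"grip": 1,"x": 5,"y": 0,"z": 0,"roll": 0},{"grip": 1,"x": 5,"y": 0,"z": 0,"roll": 0},{"grip": 1,"x": 4,"y": 0,"z": 0,"roll": 0},{"grip": 1,"x": 0,"y": 0,"z": 0,"roll": 0}]}}

```text
clock: 4.37
tcp_pos: [0.5633, -0.1688, 0.012]
orientation: [0.0, 0.777, 0.629, 0.0]
wrist_force: [-0.6, 0.2, -0.1]
finger_gap: -0.0
grip_force: 0.0
```

Emit:
{"fn": "servo_tool", "kwargs": {"increments": [{"grip": 1,"x": 3,"y": 0,"z": 0,"roll": 0},{"grip": 1,"x": 3,"y": 0,"z": 0,"roll": 0},{"grip": 1,"x": 3,"y": 0,"z": 0,"roll": 0},{"grip": 1,"x": 3,"y": 0,"z": 0,"roll": 0},{"grip": 1,"x": 3,"y": 0,"z": 0,"roll": 0}]}}

```text
clock: 4.78
tcp_pos: [0.5659, -0.1566, 0.0115]
orientation: [0.001, 0.778, 0.629, -0.001]
wrist_force: [-1.6, -7.5, 0.3]
finger_gap: -0.0002
grip_force: 3.5
```

```bash
python3 st.py; python3 - <<'E'
from h import *
cv2.imwrite("pics/w3.png",env.read_camera("wrist")[:,:,::-1])
E
```

```text
[-105.7    0.5] [ 0.5659 -0.1566  0.0115] F [-1.6 -7.5  0.3] ang 77.88 [-0.4   0.49 -0.26  0.82 -0.    1.38]
```

View pics/w3.png

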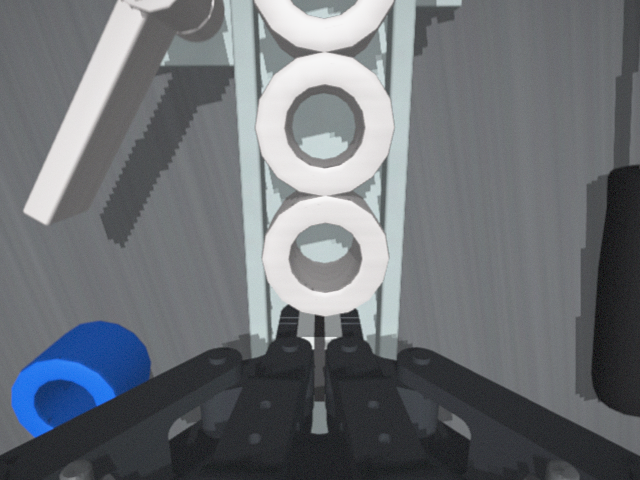

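The shut fingers press centrally on the rear of ring4, at (325,250) in the view. The rings are upright, the force is about 7.5 N, and the walls are clear on both sides. Pushing on.

Emit:
{"fn": "servo_tool", "kwargs": {"increments": [{"grip": 1,"x": 4,"y": 0,"z": 0,"roll": 0},{"grip": 1,"x": 5,"y": 0,"z": 0,"roll": 0},{"grip": 1,"x": 5,"y": 0,"z": 0,"roll": 0},{"grip": 1,"x": 5,"y": 0,"z": 0,"roll": 0},{"grip": 1,"x": 5,"y": 0,"z": 0,"roll": 0}]}}

```text
clock: 5.25
tcp_pos: [0.571, -0.1334, 0.0115]
orientation: [0.001, 0.778, 0.628, -0.001]
wrist_force: [-1.4, -7.8, 0.4]
finger_gap: -0.0001
grip_force: 3.6
```

Emit:
{"fn": "servo_tool", "kwargs": {"increments": [{"grip": 1,"x": 5,"y": 0,"z": 0,"roll": 0},{"grip": 1,"x": 5,"y": 0,"z": 0,"roll": 0},{"grip": 1,"x": 5,"y": 0,"z": 0,"roll": 0},{"grip": 1,"x": 5,"y": 0,"z": 0,"roll": 0},{"grip": 1,"x": 5,"y": 0,"z": 0,"roll": 0}]}}

```text
clock: 5.67
tcp_pos: [0.5761, -0.109, 0.0115]
orientation: [0.001, 0.778, 0.628, -0.001]
wrist_force: [-1.9, -7.4, 0.1]
finger_gap: 0.0002
grip_force: 3.8
```

Emit:
{"fn": "servo_tool", "kwargs": {"increments": [{"grip": 1,"x": 5,"y": 0,"z": 0,"roll": 0},{"grip": 1,"x": 5,"y": 0,"z": 0,"roll": 0},{"grip": 1,"x": 5,"y": 0,"z": 0,"roll": 0},{"grip": 1,"x": 5,"y": 0,"z": 0,"roll": 0},{"grip": 1,"x": 5,"y": 0,"z": 0,"roll": 0}]}}

```text
clock: 6.08
tcp_pos: [0.5812, -0.0846, 0.0115]
orientation: [0.001, 0.778, 0.628, -0.002]
wrist_force: [-2.9, -8.1, 1.3]
finger_gap: 0.0001
grip_force: 4.0
```

```bash
python3 st.py
```

```text
[-32.1   0.6] [ 0.5812 -0.0846  0.0115] F [-2.9 -8.1  1.3] ang 77.85 [-0.28  0.49 -0.26  0.82 -0.    1.5 ]
```

26 mm are left.

Emit:
{"fn": "servo_tool", "kwargs": {"increments": [{"grip": 1,"x": 4,"y": 0,"z": 0,"roll": 0},{"grip": 1,"x": 4,"y": 0,"z": 0,"roll": 0},{"grip": 1,"x": 4,"y": 0,"z": 0,"roll": 0},{"grip": 1,"x": 3,"y": 0,"z": 0,"roll": 0},{"grip": 1,"x": 3,"y": 0,"z": 0,"roll": 0}]}}

```text
clock: 6.5
tcp_pos: [0.5849, -0.0671, 0.0115]
orientation: [0.001, 0.778, 0.628, -0.002]
wrist_force: [-2.4, -8.1, 1.7]
finger_gap: -0.0
grip_force: 4.2
```

Emit:
{"fn": "servo_tool", "kwargs": {"increments": [{"grip": 1,"x": 1,"y": 0,"z": 0,"roll": 0},{"grip": 1,"x": 1,"y": 0,"z": 0,"roll": 0},{"grip": 1,"x": 1,"y": 0,"z": 0,"roll": 0},{"grip": 1,"x": 1,"y": 0,"z": 0,"roll": 0},{"grip": 1,"x": 0,"y": 0,"z": 0,"roll": 0}]}}

```text
clock: 6.92
tcp_pos: [0.5857, -0.0632, 0.0115]
orientation: [0.001, 0.778, 0.628, -0.001]
wrist_force: [-2.3, -7.1, 1.9]
finger_gap: 0.0005
grip_force: 3.8
```

```bash
python3 st.py
```

```text
[-10.1   0.7] [ 0.5857 -0.0632  0.0115] F [-2.3 -7.1  1.9] ang 77.85 [-0.24  0.49 -0.25  0.82 -0.    1.54]
```

Emit:
{"fn": "servo_tool", "kwargs": {"increments": [{"grip": 1,"x": 1,"y": 0,"z": 0,"roll": 0},{"grip": 1,"x": 1,"y": 0,"z": 0,"roll": 0},{"grip": 1,"x": 1,"y": 0,"z": 0,"roll": 0}]}}

```text
clock: 7.17
tcp_pos: [0.5863, -0.0605, 0.0115]
orientation: [0.001, 0.778, 0.628, -0.002]
wrist_force: [-1.4, -8.1, 1.9]
finger_gap: -0.0001
grip_force: 4.2
```

Emit:
{"fn": "servo_tool", "kwargs": {"increments": [{"grip": 1,"x": 1,"y": 0,"z": 0,"roll": 0},{"grip": 1,"x": 0.5,"y": 0,"z": 0,"roll": 0}]}}

```text
clock: 7.33
tcp_pos: [0.5866, -0.0589, 0.0115]
orientation: [0.001, 0.778, 0.628, -0.002]
wrist_force: [-2.5, -8.2, 1.8]
finger_gap: -0.0004
grip_force: 4.2
```

Emit:
{"fn": "servo_tool", "kwargs": {"increments": [{"grip": 1,"x": 0.5,"y": 0,"z": 0,"roll": 0},{"grip": 1,"x": 0.5,"y": 0,"z": 0,"roll": 0}]}}

```text
clock: 7.5
tcp_pos: [0.5868, -0.0581, 0.0115]
orientation: [0.001, 0.778, 0.628, -0.002]
wrist_force: [-2.2, -7.8, 1.3]
finger_gap: -0.0001
grip_force: 4.2
```

Emit:
{"fn": "servo_tool", "kwargs": {"increments": [{"grip": 1,"x": 1,"y": 0,"z": 0,"roll": 0},{"grip": 1,"x": 0.5,"y": 0,"z": 0,"roll": 0}]}}

```text
clock: 7.67
tcp_pos: [0.5871, -0.0565, 0.0115]
orientation: [0.001, 0.778, 0.628, -0.002]
wrist_force: [-2.4, -8.2, 2.0]
finger_gap: -0.0002
grip_force: 4.2
```

Emit:
{"fn": "servo_tool", "kwargs": {"increments": [{"grip": 1,"x": 0.5,"y": 0,"z": 0,"roll": 0},{"grip": 1,"x": 0.5,"y": 0,"z": 0,"roll": 0}]}}

```text
clock: 7.83
tcp_pos: [0.5873, -0.0556, 0.0115]
orientation: [0.001, 0.778, 0.628, -0.002]
wrist_force: [-1.9, -7.4, 2.3]
finger_gap: -0.0003
grip_force: 4.2
```

Emit:
{"fn": "servo_tool", "kwargs": {"increments": [{"grip": 1,"x": 0.5,"y": 0,"z": 0,"roll": 0},{"grip": 1,"x": 0.5,"y": 0,"z": 0,"roll": 0}]}}

```text
clock: 8.0
tcp_pos: [0.5875, -0.0546, 0.0115]
orientation: [0.001, 0.778, 0.628, -0.002]
wrist_force: [-2.9, -7.5, 1.9]
finger_gap: 0.0005
grip_force: 4.2
```

```bash
python3 st.py; python3 - <<'E'
from h import *
im=env.read_camera("top")[:,:,::-1]
cv2.imwrite("pics/topd.png",cv2.resize(im[220:300,280:430],None,fx=5.33,fy=5.33,interpolation=cv2.INTER_CUBIC))
E
```

```text
[-1.5  0.8] [ 0.5875 -0.0546  0.0115] F [-2.9 -7.5  1.9] ang 77.84 [-0.23  0.5  -0.25  0.82 -0.    1.56]
```

View pics/topd.png

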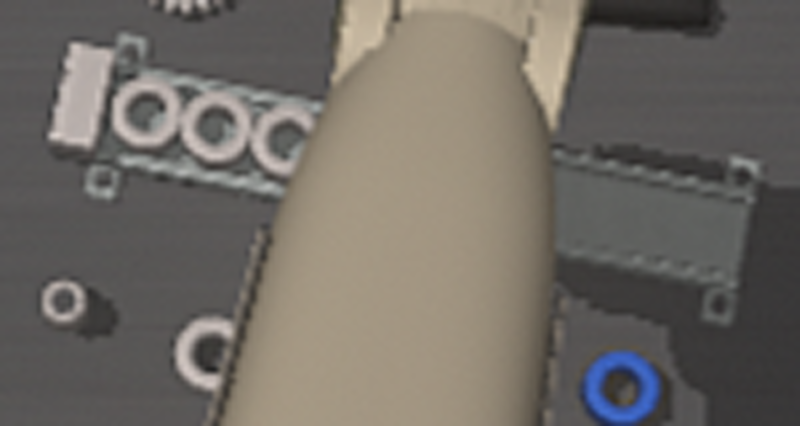

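Ring1 is at about (147,112), nearly touching the stop's face edge, and the other rings are closed up behind it. The force hasn't risen, so I'll keep pushing slowly.

Emit:
{"fn": "servo_tool", "kwargs": {"increments": [{"grip": 1,"x": 0.5,"y": 0,"z": 0,"roll": 0},{"grip": 1,"x": 0.5,"y": 0,"z": 0,"roll": 0},{"grip": 1,"x": 0.5,"y": 0,"z": 0,"roll": 0}]}}

```text
clock: 8.3
tcp_pos: [0.5878, -0.0532, 0.0115]
orientation: [0.001, 0.778, 0.628, -0.002]
wrist_force: [-2.9, -8.4, 2.3]
finger_gap: 0.0001
grip_force: 4.2
```

Emit:
{"fn": "servo_tool", "kwargs": {"increments": [{"grip": 1,"x": 0.5,"y": 0,"z": 0,"roll": 0},{"grip": 1,"x": 0.5,"y": 0,"z": 0,"roll": 0}]}}

```text
clock: 8.47
tcp_pos: [0.588, -0.0522, 0.0115]
orientation: [0.001, 0.778, 0.628, -0.002]
wrist_force: [-2.7, -8.5, 1.2]
finger_gap: -0.0004
grip_force: 4.3
```

Emit:
{"fn": "servo_tool", "kwargs": {"increments": [{"grip": 1,"x": 0.5,"y": 0,"z": 0,"roll": 0},{"grip": 1,"x": 0.5,"y": 0,"z": 0,"roll": 0}]}}

```text
clock: 8.63
tcp_pos: [0.5882, -0.0515, 0.0115]
orientation: [0.002, 0.778, 0.628, -0.002]
wrist_force: [-3.7, -11.1, 1.8]
finger_gap: -0.0
grip_force: 5.3
```

```bash
python3 st.py
```

```text
[1.8 0.7] [ 0.5882 -0.0515  0.0115] F [ -3.7 -11.1   1.8] ang 77.83 [-0.22  0.5  -0.25  0.82 -0.01  1.56]
```

Emit:
{"fn": "servo_tool", "kwargs": {"increments": [{"grip": 1,"x": 0.5,"y": 0,"z": 0,"roll": 0},{"grip": 1,"x": 0.5,"y": 0,"z": 0,"roll": 0}]}}

```text
clock: 8.8
tcp_pos: [0.5881, -0.0515, 0.0115]
orientation: [0.002, 0.778, 0.628, -0.003]
wrist_force: [-2.5, -13.4, 2.9]
finger_gap: 0.0001
grip_force: 7.0
```

Emit:
{"fn": "servo_tool", "kwargs": {"increments": [{"grip": 1,"x": 0.5,"y": 0,"z": 0,"roll": 0},{"grip": 1,"x": 0.5,"y": 0,"z": 0,"roll": 0},{"grip": 1,"x": 0,"y": 0,"z": 0,"roll": 0}]}}

```text
clock: 9.05
tcp_pos: [0.5882, -0.0515, 0.0115]
orientation: [0.003, 0.779, 0.628, -0.003]
wrist_force: [-3.9, -15.1, 2.3]
finger_gap: -0.0
grip_force: 7.9
```

```bash
python3 st.py; python3 - <<'E'
from h import *
s=env.get_state();im=env.read_camera("wrist")[:,:,::-1]
np.save("T.npy",wristT(s));cv2.imwrite("pics/w4.png",im)
E
```

```text
[1.8 0.8] [ 0.5882 -0.0515  0.0115] F [ -3.9 -15.1   2.3] ang 77.75 [-0.22  0.5  -0.25  0.83 -0.01  1.57]
```

View pics/w4.png

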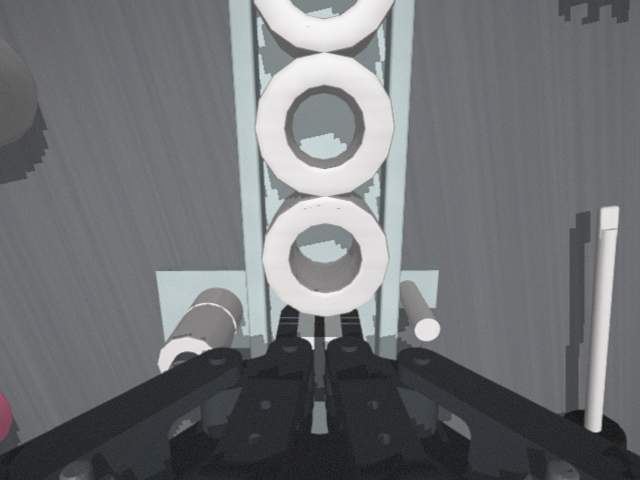

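The fingers have stopped while the force climbs to 15 N, so the row is against the stop. Ring4 is upright at (325,255) and ring3 touches it; the pin (427,328) and pivot (187,355) show beside the fingers. I'll back off and rise. First I check ring4's position relative to the pin and pivot.

```bash
python3 - <<'E'
from h import *
T=np.load("T.npy")
for nm,p,z in(("ring4",(325.5,255),.036),("ring3",(325,125),.036),("pin",(427,328),.038),("pivot",(187,355),.042)):
    print(nm,ch(cast("wrist",[p],z,T)[0]))
print(ch(cast("top",c2p([[147,112]]),.036)[0]))
E
```

```text
ring4 [33.2 -2.3]
ring3 [71.3 -2. ]
pin [  9.4 -34.5]
pivot [ 2.4 41. ]
[142.    0.6]
```

Emit:
{"fn": "servo_tool", "kwargs": {"increments": [{"grip": 1,"x": -5,"y": 0,"z": 0,"roll": 0},{"grip": 1,"x": -10,"y": 0,"z": 0,"roll": 0},{"grip": 1,"x": -15,"y": 0,"z": 0,"roll": 0},{"grip": 1,"x": -5,"y": 0,"z": -20,"roll": 0},{"grip": 1,"x": 0,"y": 0,"z": -35,"roll": 0}]}}

```text
clock: 9.52
tcp_pos: [0.5779, -0.0815, 0.0626]
orientation: [-0.004, 0.778, 0.628, -0.002]
wrist_force: [-0.1, 0.6, -0.6]
finger_gap: -0.0002
grip_force: 0.0
```

```bash
python3 st.py
```

```text
[-29.7   4.5] [ 0.5779 -0.0815  0.0626] F [-0.1  0.6 -0.6] ang 77.86 [-0.28  0.44 -0.2   0.94  0.    1.5 ]
```

Relative to the pin and pivot, ring4 is home, and the TCP readings carry an offset of about +4.5 mm in x. The top view puts ring1 at about x = 142 before the last push. Next I go to the outer side of the gate arm.

Emit:
{"fn": "servo_tool", "kwargs": {"increments": [{"grip": 1,"x": 0,"y": -20,"z": 0,"roll": 0},{"grip": 1,"x": 2,"y": -25,"z": 0,"roll": 0},{"grip": 1,"x": 4,"y": -25,"z": 0,"roll": 0},{"grip": 1,"x": 4,"y": -12,"z": 0,"roll": 0},{"grip": 1,"x": 0,"y": 0,"z": 0,"roll": 0}]}}

```text
clock: 9.93
tcp_pos: [0.5, -0.0528, 0.0659]
orientation: [-0.002, 0.777, 0.629, -0.001]
wrist_force: [-0.6, -0.1, -0.3]
finger_gap: 0.0
grip_force: 0.0
```

```bash
python3 st.py; python3 - <<'E'
from h import *
cv2.imwrite("pics/w5.png",env.read_camera("wrist")[:,:,::-1])
E
```

```text
[-18.   86.6] [ 0.5    -0.0528  0.0659] F [-0.6 -0.1 -0.3] ang 78.0 [-0.27  0.29 -0.41  0.87  0.    1.51]
```

View pics/w5.png

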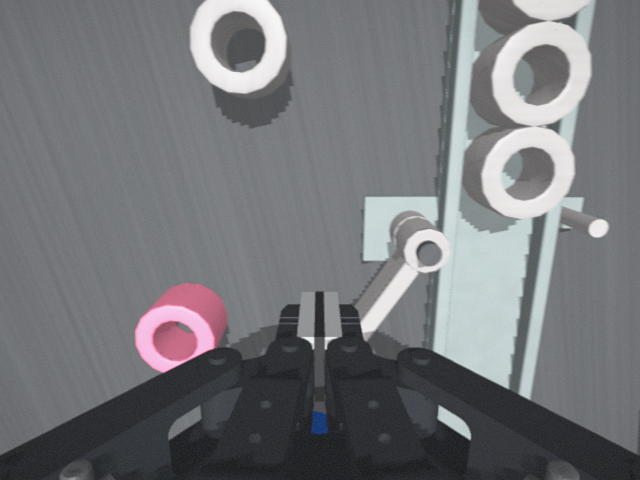

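The wrist view has the tip at (320,292), with the gate arm running from its boss at (427,248) down-left, inside of the fingers. The pink ring (180,330) and spare ring (240,45) are clear, and the row sits still at (527,170). I'll descend and check the force.

Emit:
{"fn": "servo_tool", "kwargs": {"increments": [{"grip": 1,"x": 0,"y": 0,"z": 10,"roll": 0},{"grip": 1,"x": 0,"y": 0,"z": 14,"roll": 0},{"grip": 1,"x": 0,"y": 0,"z": 14,"roll": 0},{"grip": 1,"x": 0,"y": 0,"z": 0,"roll": 0}]}}

```text
clock: 10.32
tcp_pos: [0.5028, -0.0544, 0.0254]
orientation: [-0.001, 0.778, 0.629, -0.001]
wrist_force: [-0.2, 0.4, -1.1]
finger_gap: 0.0004
grip_force: 0.0
```

```bash
python3 st.py
```

```text
[-19.   83.6] [ 0.5028 -0.0544  0.0254] F [-0.2  0.4 -1.1] ang 77.93 [-0.27  0.35 -0.45  0.77  0.    1.51]
```

Emit:
{"fn": "servo_tool", "kwargs": {"increments": [{"grip": 1,"x": -5,"y": 5,"z": 0,"roll": 0},{"grip": 1,"x": -5,"y": 5,"z": 0,"roll": 0},{"grip": 1,"x": -5,"y": 5,"z": 0,"roll": 0},{"grip": 1,"x": -5,"y": 5,"z": 0,"roll": 0},{"grip": 1,"x": -5,"y": 5,"z": 0,"roll": 0}]}}

```text
clock: 10.73
tcp_pos: [0.5231, -0.0845, 0.0285]
orientation: [-0.0, 0.777, 0.629, 0.0]
wrist_force: [-3.6, 3.8, 0.1]
finger_gap: 0.0
grip_force: 1.9
```

Emit:
{"fn": "servo_tool", "kwargs": {"increments": [{"grip": 1,"x": -2,"y": 6,"z": 0,"roll": 0},{"grip": 1,"x": -2,"y": 6,"z": 0,"roll": 0},{"grip": 1,"x": -1,"y": 6,"z": 0,"roll": 0},{"grip": 1,"x": -1,"y": 6,"z": 0,"roll": 0}]}}

```text
clock: 11.07
tcp_pos: [0.5454, -0.0955, 0.0283]
orientation: [0.0, 0.778, 0.629, -0.0]
wrist_force: [-3.3, 2.0, -0.5]
finger_gap: 0.0001
grip_force: 1.5
```

```bash
python3 st.py; python3 - <<'E'
from h import *
cv2.imwrite("pics/w6.png",env.read_camera("wrist")[:,:,::-1])
E
```

```text
[-50.2  33.3] [ 0.5454 -0.0955  0.0283] F [-3.3  2.  -0.5] ang 77.93 [-0.32  0.42 -0.33  0.82 -0.    1.46]
```

View pics/w6.png

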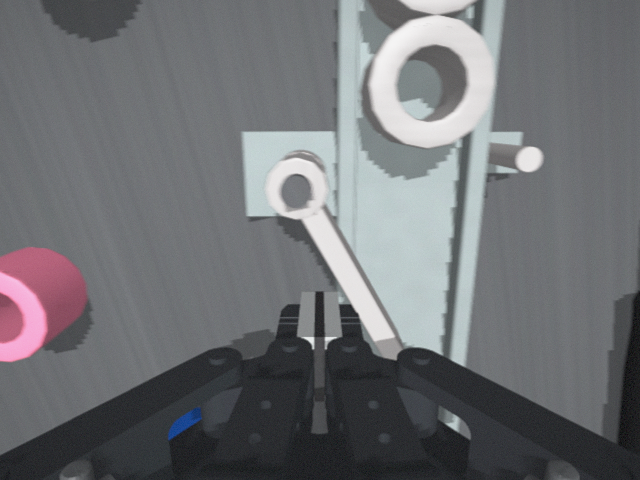

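The arm now reaches from its boss (298,188) to past (390,345), so it is swinging into the channel with the fingers behind it at about 3 N. I'll follow the arc.

Emit:
{"fn": "servo_tool", "kwargs": {"increments": [{"grip": 1,"x": 1,"y": 5,"z": 0,"roll": 0},{"grip": 1,"x": 2,"y": 5,"z": 0,"roll": 0},{"grip": 1,"x": 2.5,"y": 5,"z": 0,"roll": 0},{"grip": 1,"x": 3,"y": 5,"z": 0,"roll": 0},{"grip": 1,"x": 3,"y": 5,"z": 0,"roll": 0}]}}

```text
clock: 11.53
tcp_pos: [0.5725, -0.0889, 0.0283]
orientation: [0.0, 0.777, 0.629, -0.0]
wrist_force: [-3.3, -0.3, -0.5]
finger_gap: -0.0
grip_force: 1.5
```

Emit:
{"fn": "servo_tool", "kwargs": {"increments": [{"grip": 1,"x": 3.5,"y": 5,"z": 0,"roll": 0},{"grip": 1,"x": 4,"y": 4,"z": 0,"roll": 0},{"grip": 1,"x": 4,"y": 3,"z": 0,"roll": 0},{"grip": 1,"x": 4,"y": 2,"z": 0,"roll": 0}]}}

```text
clock: 11.87
tcp_pos: [0.5897, -0.0766, 0.0284]
orientation: [0.001, 0.777, 0.629, 0.0]
wrist_force: [-3.6, -1.9, -0.4]
finger_gap: -0.0002
grip_force: 1.3
```

```bash
python3 st.py
```

```text
[-22.5  -6. ] [ 0.5897 -0.0766  0.0284] F [-3.6 -1.9 -0.4] ang 77.95 [-0.26  0.48 -0.22  0.86 -0.    1.52]
```

Emit:
{"fn": "servo_tool", "kwargs": {"increments": [{"grip": 1,"x": 3,"y": 0.5,"z": 0,"roll": 0},{"grip": 1,"x": 3,"y": 0.5,"z": 0,"roll": 0},{"grip": 1,"x": 2,"y": 0,"z": 0,"roll": 0},{"grip": 1,"x": 1,"y": 0,"z": 0,"roll": 0}]}}

```text
clock: 12.2
tcp_pos: [0.5925, -0.0687, 0.0285]
orientation: [0.001, 0.777, 0.629, -0.0]
wrist_force: [-0.6, -5.7, -2.3]
finger_gap: -0.0002
grip_force: 3.3
```

Emit:
{"fn": "servo_tool", "kwargs": {"increments": [{"grip": 1,"x": 1,"y": 0,"z": 0,"roll": 0},{"grip": 1,"x": 1,"y": 0,"z": 0,"roll": 0}]}}

```text
clock: 12.37
tcp_pos: [0.5925, -0.0686, 0.0286]
orientation: [0.002, 0.778, 0.628, -0.001]
wrist_force: [-2.1, -11.3, -2.6]
finger_gap: 0.0001
grip_force: 6.1
```

Emit:
{"fn": "servo_tool", "kwargs": {"increments": [{"grip": 1,"x": 1,"y": 0,"z": 0,"roll": 0},{"grip": 1,"x": 0.5,"y": 0,"z": 0,"roll": 0}]}}

```text
clock: 12.53
tcp_pos: [0.5925, -0.0685, 0.0286]
orientation: [0.003, 0.778, 0.628, -0.002]
wrist_force: [-2.4, -15.4, -2.4]
finger_gap: -0.0004
grip_force: 7.6
```

```bash
python3 st.py
```

```text
[-13.9  -7.1] [ 0.5925 -0.0685  0.0286] F [ -2.4 -15.4  -2.4] ang 77.8 [-0.25  0.49 -0.22  0.87 -0.01  1.54]
```

The arm is hard against something at 15 N. I'll back off, rise and look.

Emit:
{"fn": "servo_tool", "kwargs": {"increments": [{"grip": 1,"x": -5,"y": 0,"z": 0,"roll": 0},{"grip": 1,"x": -15,"y": 0,"z": 0,"roll": 0},{"grip": 1,"x": -20,"y": 0,"z": 0,"roll": 0},{"grip": 1,"x": 0,"y": 0,"z": -35,"roll": 0},{"grip": 1,"x": 0,"y": 0,"z": -35,"roll": 0}]}}

```text
clock: 12.95
tcp_pos: [0.5821, -0.1036, 0.0971]
orientation: [-0.002, 0.778, 0.628, -0.001]
wrist_force: [0.0, -0.9, -0.7]
finger_gap: -0.0001
grip_force: 0.0
```

Emit:
{"fn": "servo_tool", "kwargs": {"increments": [{"grip": 1,"x": 0,"y": 0,"z": -35,"roll": 0},{"grip": 1,"x": 0,"y": 0,"z": -35,"roll": 0},{"grip": 1,"x": 0,"y": 0,"z": 0,"roll": 0},{"grip": 1,"x": 0,"y": 0,"z": 0,"roll": 0}]}}

```text
clock: 13.28
tcp_pos: [0.5863, -0.1038, 0.1717]
orientation: [0.003, 0.777, 0.629, 0.002]
wrist_force: [-0.3, -0.4, -0.6]
finger_gap: 0.0003
grip_force: 0.0
```

```bash
python3 st.py; python3 - <<'E'
from h import *
s=env.get_state();im=env.read_camera("wrist")[:,:,::-1]
np.save("T.npy",wristT(s));cv2.imwrite("pics/w7.png",im)
E
```

```text
[-49.8  -8.4] [ 0.5863 -0.1038  0.1717] F [-0.3 -0.4 -0.6] ang 77.97 [-0.31  0.37 -0.02  1.17  0.    1.47]
```

View pics/w7.png

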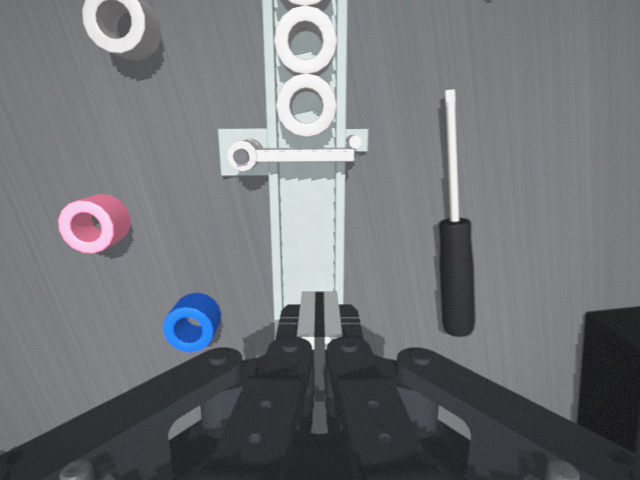

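The gate arm lies square across the channel from (242,156) to (354,155), against the pin, with rings 3 and 4 closed up at (305,38) and (306,104). One numeric check, then hand in.

```bash
python3 - <<'E'
from h import *
T=np.load("T.npy");f=lambda p,z:ch(cast("wrist",[p],z,T)[0])
g=f((242,156),.042)
print("pivot",g,"end",f((354,155),.042)-g,"ring4-pivot (28,-42)",f((306,104),.036)-g,"pin",f((356,142),.038)-g)
s=env.get_state(); print(s["clock"],env.hand_in())
E
```

```text
pivot [-0.7 40.4] end [  0.8 -73.7] ring4-pivot (28,-42) [ 32.9 -42.1] pin [  9.  -75.2]
the job is handed in; nothing more can be done
13.3333 None
```

The row was pushed until it stopped against the end stop and the gate now lies square across the channel against its pin. I handed the job in at 13.3 s; it gave no verdict back. One check, ring4 measured from the gate pivot, read 33 mm against the 28 mm expected, and I put that down to wrist-camera error. I also viewed 11 pictures, one over the limit of 10.

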